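Roll the index strips home

TASK

Take the hand roller out of its rest and roll it across the index board from one end to the other with a steady downward push of about 15 N, so that all six white strips are pressed fully home, flush with their tray; never push the roller on the board with more than 25 N and do not press the board with the gripper. Then hang the roller upright in its rest again and let go of it, leaving the other things on the desk where they are.

Things in the scene. Friction and masses are not known exactly. Their poses are not given: they have to be found in the camera images.
- board_mid (a point): Index board's centre, at the NOMINAL top level of its tray, 60 mm over the desk. x runs along the board, across the strips (the rolling direction), y along the strips, z up. The tray's real top at the centre lies anywhere up to 10 mm above or below this point, and it slopes along x by up to 0.05 rad either way. This pose shows neither: feel for the level while rolling.
- board: Whole index board, fixed to the desk: grey plinth 204 x 150 mm (x, y) with an aluminium tray 204 x 134 mm on levelling screws. Origin under its centre, axes as board_mid. The tray's top has a bare flat land 30 mm long at each end (x = 72 to 102 mm, both ways) and 12 mm rails along both sides; between them lie six white laminate strips, each 24 x 109 mm (x, y), 3 mm proud of the tray at first.
- grip (a point): Centre of the hand roller's square upright wooden grip, 34 x 34 mm and 56 mm tall; z up, x the rolling direction, y along the axle; a half turn about z makes no difference. Below this point (unloaded): neck top 28 mm, crown plate's underside 56 mm, axle 88 mm, bottom of the wheel 112 mm. Either pair of faces can be gripped; held on its x faces it best resists tilting while it rolls.
- roller: Whole hand roller, 0.33 to 0.55 kg; origin at the wheel's bottom, axes as grip. Under the grip: steel neck 42 mm across, crown plate 80 x 96 mm (x, y) 6 mm thick, fork, black rubber wheel 48 mm in diameter, 60 mm wide. A spring in the neck lets crown, fork and wheel rise up to 6 mm towards the grip; it starts to give at 5 N and takes about 8 N more per mm.
- rest: Black rest fixed to the desk, holding the roller at first: an upright open-topped well on a base plate 120 x 130 mm (x, y), origin at the centre of its underside. Walls 8 mm thick, rim 60 mm over the desk, opening 58 mm (x) by 84 mm (y). Wheel and fork (48 x 72 mm) go into the well.
- rest_rim (a point): Centre of the rest's opening, level with its rim, 60 mm over the desk, axes as rest. When hung up, the roller's crown plate lies on the rim, the wheel hangs clear of the bottom, the grip's centre is 56 mm above this point and the roller's x axis lies along the rest's x, either way round.
- wheel (a joint): Turn of the roller's wheel on its axle, rad, 0 at the start, either sign by rolling direction; 1 rad is 24 mm of rolling.
- strip0 (a joint): How far the strip centred at x = -60 mm of the board is pressed in, m: 0 = 3 mm proud, 0.003 = fully home, flush with the tray's top. It needs about 9 N to move, sinks more quickly with more, and stays where it is left.
- strip1 (a joint): How far the strip centred at x = -36 mm of the board is pressed in, m: 0 = 3 mm proud, 0.003 = fully home, flush with the tray's top. It needs about 9 N to move, sinks more quickly with more, and stays where it is left.
- strip2 (a joint): How far the strip centred at x = -12 mm of the board is pressed in, m: 0 = 3 mm proud, 0.003 = fully home, flush with the tray's top. It needs about 9 N to move, sinks more quickly with more, and stays where it is left.
- strip3 (a joint): How far the strip centred at x = 12 mm of the board is pressed in, m: 0 = 3 mm proud, 0.003 = fully home, flush with the tray's top. It needs about 9 N to move, sinks more quickly with more, and stays where it is left.
- strip4 (a joint): How far the strip centred at x = 36 mm of the board is pressed in, m: 0 = 3 mm proud, 0.003 = fully home, flush with the tray's top. It needs about 9 N to move, sinks more quickly with more, and stays where it is left.
- strip5 (a joint): How far the strip centred at x = 60 mm of the board is pressed in, m: 0 = 3 mm proud, 0.003 = fully home, flush with the tray's top. It needs about 9 N to move, sinks more quickly with more, and stays where it is left.
- mug: Bystander: white mug, 80 mm across, 95 mm tall, handle at its side; origin at the centre of its underside.
- stapler: Bystander: black stapler, 135 mm long (x), 36 mm wide, 50 mm tall; origin at the centre of its underside.
- bottle: Bystander: clear water bottle, 64 mm across, 200 mm tall; origin at the centre of its underside.
- bundle: Bystander: file bundle of papers between boards, 320 x 240 mm (x, y), 55 mm tall, blue cover; origin at the centre of its underside.
Mind the look-alikes: they are no part of the job. What is shaped like the rest but blue or turquoise is not meant.

How it is judged (in metres and radians):
On the way, in this order (a step that is already met when the one before it is completed fails the run):
1. the roller is lifted out of its rest (z of grip in the frame of rest above 0.18 m), for 0.1 s.
2. the wheel is rolling on the board: it has turned by more than 2.5 rad (60 mm) either way and presses on the board ((value of joint wheel above 2.5 rad or value of joint wheel below -2.5 rad) and contact force between roller and board above 3 N).
3. all six strips are pressed home (at least 2.2 of their 3 mm) (value of joint each of strip0, strip1, strip2, strip3, strip4, strip5 above 0.0022 m), for 0.2 s.
At the end, for the whole second after the job is handed in: All six strips are pressed in by at least 2.2 mm of 3; the roller hangs in its rest with its crown plate on the rim (grip centre within 15 mm of the middle of the rest and 110 to 121 mm above its underside, within 0.1 rad of upright, its x axis within 0.25 rad of the rest's), at rest and let go (all of step 3 and horizontal distance between grip and rest below 0.015 m and z of grip in the frame of rest between 0.11 and 0.121 m and angle between grip's own z axis and vertical below 0.1 rad and angle between the x axis of roller and the x axis of rest, either way round below 0.25 rad and linear speed of roller below 0.02 m/s and contact force between the fingers and roller below 0.1 N); the robot touches nothing.
It fails at once if the roller presses on the board with more than 25 N (contact force between roller and board above 25 N).
It fails at once if the gripper presses on the board (contact force between any of the fingers, the arm and board above 2 N).
It fails at once if the mug, stapler, bottle or file bundle is moved by more than 20 mm (distance of any of mug, stapler, bottle, bundle from where it was at the start of the episode above 0.02 m).
It also fails if it takes over 72 s, if anything falls off the work surface, if the arm or the gripper's body presses on something with over 40 N, if the wrist force passes 120 N, or if a joint passes its speed limit or range.

ROBOT

A 6-joint arm with a two-finger parallel gripper is mounted at the origin on the work surface. World frame = base frame: x ahead of the robot, y to its left, z up, the work surface at z = 0. Lengths are in m, angles in degrees, forces in N, time in s.
With the tool pointing down it reaches from about 0.35 to 0.875 m from the base axis. Payload 4.2 kg.
Tool frame: the origin (TCP) lies between the finger pads; the fingertips stand 19 mm ahead of it and the grasp point (between the pads) is the TCP; z points along the fingers, y is the line along which they close (so a half turn about z gives the same grasp; the last joint's range is limited). The gripper opens to 87 mm and grips with 3 to 60 N. Pads are 19 mm wide; open, the fingers measure 117 mm over their backs; the gripper's body (75 mm by 190 mm) begins 51 mm behind the grasp point.
Start: joints at [-53.766, 22.042, 0.453, 0, -68.411, -14.817], TCP at [0.228, -0.582, 0.242] pointing down, gripper open.
Joint ranges: [-179.83, 179.83], [-69.29, 118.12], [-61.27, 80.66], [-181.25, 117.63], [-171.15, -9.14], [-177.46, 177.46]. Speed limits (degrees/s): [159.86, 159.86, 180, 180, 180, 180].

INTERFACE

Orientations are given as a 3x3 rotation matrix whose columns are the frame's x, y, z axes.
In Python, from station import r gives the robot as it stands.
- The arm moves only by the tool drive_tool, never from a script. Its argument "steps" is one flat list of numbers, 7 for each row, row after row: the turn, a rotation vector about the tool's x, y, z in rad, then the shift along the tool's x, y, z in m, then the opening, from 0 (shut) to 1 (fully open). A call has 1 to 10 rows; each row shifts and turns the commanded pose from where the row before left it, along the tool's axes as they then stand; what a row does not reach is not made up. A row lasts 1/12 s, in which the tool goes at most 41.7 mm and 7.16 degrees, less where a joint would pass 70% of its speed; a pose out of reach is approached as far as the arm can. A call is refused whole if a number of a shift passes 0.0417 or a number of a turn 0.125, either way. A call with a gripper value outside its range is refused whole. The fingers move at their own pace and stop on an object; the grip force is fixed at half the most. Time passes only in rows, so rows that do not move let the fingers close. It gives the time, the measured TCP pose, the force, the opening and the grip force at its end, in the units of the state.
- r.sense(): the state, without advancing time (a new reading comes with each control period).
- r.capture(name): name is "scene" or "top"; returns the picture (480x640x3 uint8, blue, green, red); there is no depth.
- r.camera_params(name): a dict with "camera_matrix" (3x3 intrinsics, pixels), "extrinsics" (4x4, takes a point from world to camera coordinates). Camera axes: x right, y down, z forward; pixel columns grow to the right and rows downward; lengths in m; the calibration is good to about 2 mm. A picture is of the moment at which its call begins. camera_params takes no time and is no camera call.
- r.finish_job(): hands the job in; it is judged then, once.
The state is a dict: "time_s": time; "joints": joint angles; "joint_velocities": joint speeds; "effort": joint torques, N m; "tcp_pos": TCP position; "ee_rot": TCP orientation; "wrist_force": force on the tool from outside, world axes, zero at the start; "moment": the same for the moment, N m; "gripper_width": opening from 0.0 (shut) to 1.0 (fully open); "gripper_force": force on a finger pad.
Only numpy, scipy, OpenCV 4.12 (cv2) and the standard library are available. Lean on these libraries where they do the work, as an engineer would, in place of code of your own. Each camera call takes 0.05 s, during which the arm holds its last target. There are 200 camera calls.

## Working session

There is one attempt and no reset: what is moved stays moved. The work goes in short steps, Python scripts to look and compute and a tool call to move; the robot and the scene stay as the last step left them, time stands still between calls to the robot, and variables do not carry over. Pictures are saved under pics/ and viewed, at most 10 in all, crops included, and the job is handed in when it is done.

Besides the shell and the picture viewer there is one more tool, called as name(argument=value, ...) on one line, values as JSON. drive_tool: Moves the arm, as the interface text tells. Its arguments: {"type":"object","properties":{"steps":{"type":"array"}},"required":["steps"]}

```bash
mkdir -p pics
python3 - <<'E'
from station import r
import cv2
for n in("scene","top"):
    cv2.imwrite(f"pics/{n}0.png",r.capture(n)); p=r.camera_params(n); print(n,p["camera_matrix"],p["extrinsics"])
print(r.sense())
E
```

```text
scene [[447.23990654   0.         323.33952845]
 [  0.         447.23990654 246.19802132]
 [  0.           0.           1.        ]] [[-0.17996114  0.98367062  0.00247168  0.05080685]
 [ 0.71156317  0.13191356 -0.690128   -0.32451268]
 [-0.67918469 -0.12243747 -0.7236831   1.68294501]
 [ 0.          0.          0.          1.        ]]
top [[529.64036388   0.         320.48668274]
 [  0.         529.64036388 228.08849105]
 [  0.           0.           1.        ]] [[-0.03488045 -0.99938262  0.00421177  0.03690024]
 [-0.97716325  0.03322045 -0.20987707  0.55116265]
 [ 0.20960758 -0.01143619 -0.97771871  1.55254863]
 [ 0.          0.          0.          1.        ]]
{'time_s': 0.1, 'joints': array([-5.37656676e+01,  2.20870801e+01,  3.87270374e-01, -2.64358884e-02,
       -6.84132338e+01, -1.48173391e+01]), 'joint_velocities': array([-0.0025279 , -0.11904529,  0.16970149,  0.08217562,  0.01405093,
        0.02875296]), 'effort': array([-3.56127421e-04, -3.91688597e+01,  1.87935269e+01,  4.23191518e+00,
        1.34925259e-02, -7.70917222e-05]), 'tcp_pos': array([ 0.22805925, -0.58135173,  0.24055613]), 'ee_rot': array([[-9.31009645e-01, -3.64993654e-01, -8.20125683e-04],
       [-3.64994565e-01,  9.31007822e-01,  1.84498471e-03],
       [ 9.01357155e-05,  2.01703997e-03, -9.99997962e-01]]), 'wrist_force': array([ 0.59803755, -0.32930485,  0.50837959]), 'moment': array([-0.01226452,  0.02961515, -0.05583144]), 'gripper_force': 0.0, 'gripper_width': 1.0007035347686264}
```

View pics/scene0.png

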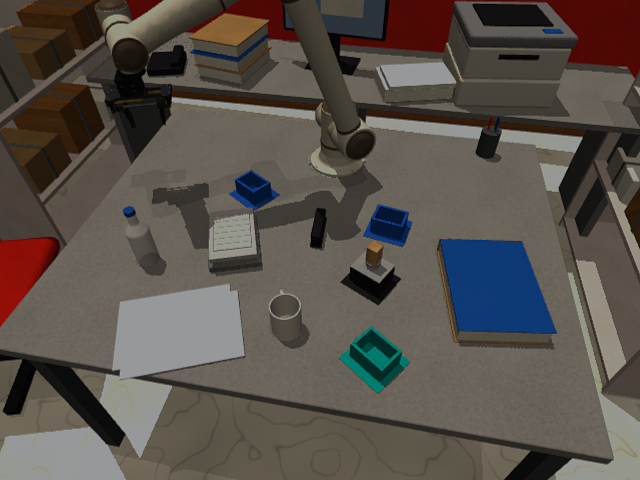

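View pics/top0.png

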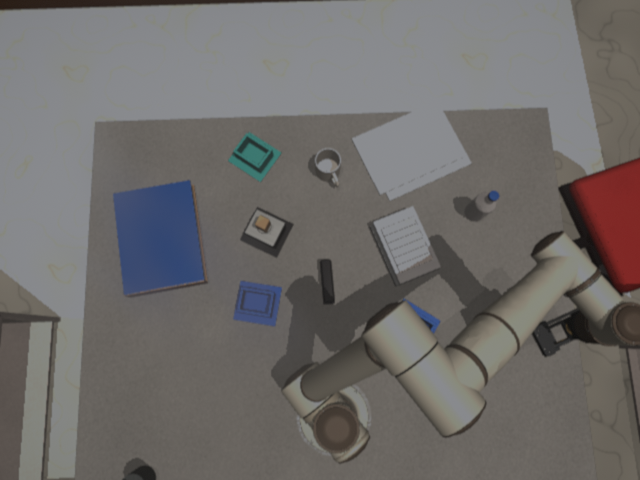

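The roller (wooden grip) sits in the black rest: scene (374,253) and top (262,224). Possible mix-ups are the blue rests at scene (253,188) and (388,222) and the turquoise one at (375,355). I choose the black one. The board is at scene (234,240) and top (405,243). Next I'll check a close crop.

Run:
```python
import cv2,numpy as np
s=cv2.imread("pics/scene0.png");t=cv2.imread("pics/top0.png")
c=lambda im,x,y,w,h:cv2.resize(im[y:y+h,x:x+w],(400,300),interpolation=cv2.INTER_CUBIC)
# 80x60 crops, scale 5
a=c(s,332,238,80,60);b=c(t,226,200,80,60)
d=c(s,188,205,100,75);e=c(t,355,200,120,90)
o=np.vstack([np.hstack([a,b]),np.hstack([d,e])])
cv2.imwrite("pics/crop1.png",np.clip(o*1.5,0,255).astype(np.uint8))
```

```text
(no output)
```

View pics/crop1.png

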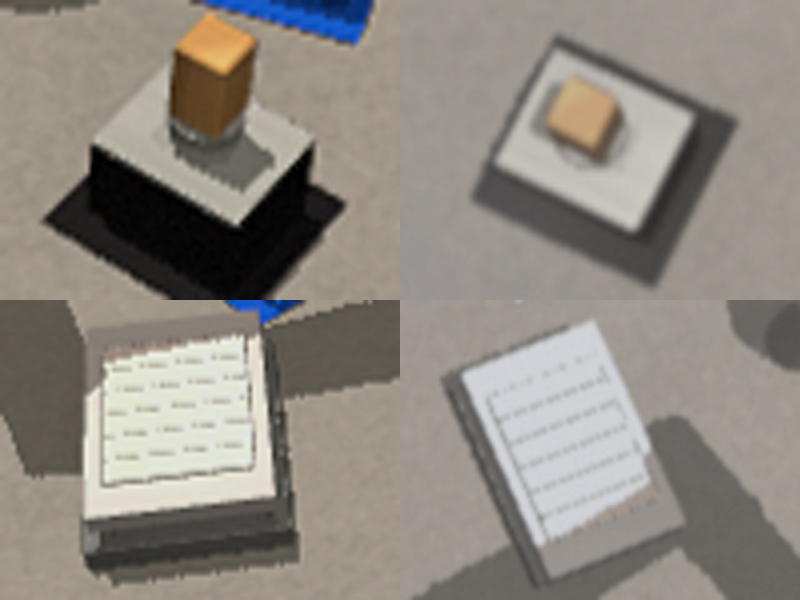

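The crop shows the roller in the black rest, with its grey crown corners and orange grip clear in both views, and the white-stripped board. I'll triangulate the corners.

```bash
cat > h.py <<'E'
import numpy as np,cv2
from station import r
P={n:(lambda p:(np.array(p["camera_matrix"])@np.array(p["extrinsics"])[:3]))(r.camera_params(n)) for n in("scene","top")}
def tri(a,b):
    X=cv2.triangulatePoints(P["scene"],P["top"],np.array(a,float).reshape(2,1),np.array(b,float).reshape(2,1)).ravel();X=X[:3]/X[3]
    q=lambda n,z:(P[n]@np.r_[X,1]); 
    e=[np.linalg.norm(q(n,0)[:2]/q(n,0)[2]-z) for n,z in(("scene",a),("top",b))]
    return X,e
def onz(n,p,z):
    M=P[n];A=np.c_[M[:,:2],-np.r_[p,1.]];return np.linalg.solve(A,-(M[:,2]*z+M[:,3]))[:2]
E
python3 - <<'E'
from h import *
np.set_printoptions(precision=4,suppress=True)
f=lambda X,Y,x,y,s:np.array([x+(X+.5)/s-.5,y+(Y+.5)/s-.5])
S=lambda X,Y:f(X,Y,332,238,5);T=lambda X,Y:f(X-400,Y,226,200,5)
B=lambda X,Y:f(X,Y-300,188,205,4);U=lambda X,Y:f(X-400,Y-300,355,200,10/3)
for n,a,b in[("gtop",S(215,43),T(585,108)),("g1",S(174,42),T(620,93)),("g2",S(211,13),T(603,140)),("g3",S(257,42),T(548,120)),("g4",S(218,74),T(572,76)),
 ("cL",S(91,145),T(695,115)),("cR",S(314,140),T(495,165)),("cF",S(240,225),T(558,45)),
 ("bFL",B(85,520),U(592,320)),("bFR",B(275,490),U(462,375)),("bBR",B(262,315),U(548,583)),("bBL",B(86,330),U(685,525))]:
    X,e=tri(a,b);print(n,X,np.round(e,2))
c=lambda ps,n,z:[print(n,z,onz(n,p,z)) for p in ps]
c([T(695,115),T(495,165),T(558,45),T(637,232)],"top",.066)
c([S(91,145),S(314,140),S(240,225)],"scene",.066)
E
```

```text
gtop [0.56   0.1861 0.1427] [0.53 0.35]
g1 [0.5672 0.1652 0.1469] [0.43 0.28]
g2 [0.5402 0.1783 0.1441] [1.84 1.21]
g3 [0.5539 0.2077 0.1414] [0.56 0.37]
g4 [0.5798 0.192  0.1409] [0.3  0.19]
cL [0.572  0.1267 0.0622] [0.14 0.09]
cR [0.5453 0.248  0.0616] [0.05 0.03]
cF [0.6175 0.2106 0.0665] [1.   0.62]
bFL [ 0.6135 -0.2667  0.0566] [0.05 0.03]
bFR [ 0.5646 -0.143   0.0602] [0.22 0.15]
bBR [ 0.3733 -0.2108  0.0485] [0.21 0.16]
bBL [ 0.421  -0.3377  0.0537] [0.12 0.09]
top 0.066 [0.5712 0.1262]
top 0.066 [0.5443 0.2475]
top 0.066 [0.6178 0.2087]
top 0.066 [0.5003 0.1625]
scene 0.066 [0.5752 0.1273]
scene 0.066 [0.5493 0.2476]
scene 0.066 [0.6167 0.2132]
```

Everything agrees with the description:
- Grip top is about 0.143 m high, at (0.559, 0.186).
- The rest's x axis is at about -28°.
- The board's centre is about (0.493, -0.240), with its x axis at about +20.3°.

Now moving.

drive_tool(steps=[0,0,0,-0.028,0.028,0,1,0,0,0,-0.028,0.028,0,1,0,0,0,-0.028,0.028,0,1,0,0,0,-0.028,0.028,0,1,0,0,0,-0.028,0.028,0,1,0,0,0,-0.028,0.028,0,1,0,0,0,-0.028,0.028,0,1,0,0,0,-0.028,0.028,0,1,0,0,0,-0.028,0.028,0,1,0,0,0,-0.028,0.028,0,1])

```text
time_s: 0.93
tcp_pos: [0.3867, -0.217, 0.2414]
ee_rot: [[-0.931, -0.365, -0.0], [-0.365, 0.931, 0.0], [-0.0, 0.0, -1.0]]
wrist_force: [1.1, -0.2, -0.2]
gripper_width: 1.0
gripper_force: 0.0
```

drive_tool(steps=[0,0,0,-0.028,0.028,0,1,0,0,0,-0.028,0.028,0,1,0,0,0,-0.028,0.028,0,1,0,0,0,-0.028,0.028,0,1,0,0,0,-0.028,0.028,0,1,0,0,0,-0.028,0.028,0,1,0,0,0,-0.028,0.028,0,1,0,0,0,-0.028,0.028,0,1,0,0,0,-0.028,0.028,0,1,0,0,0,-0.028,0.028,0,1])

```text
time_s: 1.77
tcp_pos: [0.5452, 0.1459, 0.2412]
ee_rot: [[-0.931, -0.366, -0.001], [-0.366, 0.931, -0.0], [0.001, 0.0, -1.0]]
wrist_force: [-0.5, -0.7, -0.4]
gripper_width: 1.002
gripper_force: 0.0
```

drive_tool(steps=[0,0,0,-0.028,0.028,0,1,0,0,-0.118,0,0,0,1,0,0,-0.118,0,0,0,1,0,0,-0.118,0,0,0,1,0,0,-0.118,0,0,0,1,0,0,-0.118,0,0,0,1,0,0,-0.118,0,0,0,1,0,0,0,0,0,0,1,0,0,0,0,0,0,1])

```text
time_s: 2.52
tcp_pos: [0.5607, 0.1802, 0.2411]
ee_rot: [[-0.472, -0.881, -0.001], [-0.881, 0.472, -0.0], [0.001, 0.001, -1.0]]
wrist_force: [-0.4, -0.3, 0.0]
gripper_width: 1.003
gripper_force: 0.0
```

drive_tool(steps=[0,0,0,-0.0046,0.0042,0,1,0,0,0,0,0,0.02,1,0,0,0,0,0,0.02,1,0,0,0,0,0,0.02,1,0,0,0,0,0,0.02,1,0,0,0,0,0,0.02,1,0,0,0,0,0,0.02,1,0,0,0,0,0,0.005,1,0,0,0,0,0,0,1,0,0,0,0,0,0,1])

```text
time_s: 3.35
tcp_pos: [0.5599, 0.1867, 0.1172]
ee_rot: [[-0.47, -0.883, 0.001], [-0.883, 0.47, 0.0], [-0.0, -0.001, -1.0]]
wrist_force: [-0.5, 0.3, 0.0]
gripper_width: 0.998
gripper_force: 0.0
```

Run:
```python
from h import *
a,b=r.capture("scene"),r.capture("top")
c=lambda im,x,y:cv2.resize(im[y:y+90,x:x+60],(400,600),interpolation=cv2.INTER_CUBIC)
cv2.imwrite("pics/g1.png",np.clip(np.hstack([c(a,342,215),c(b,236,180)])*1.5,0,255).astype(np.uint8))
s=r.sense();print(s["tcp_pos"],s["time_s"],s["joints"])
```

```text
[0.56025721 0.18694749 0.11809745] 3.45 [ 3.41615262e+01  2.52006441e+01 -1.39374348e+01  2.80503787e-02
 -5.06968736e+01 -6.21967685e+01]
```

View pics/g1.png

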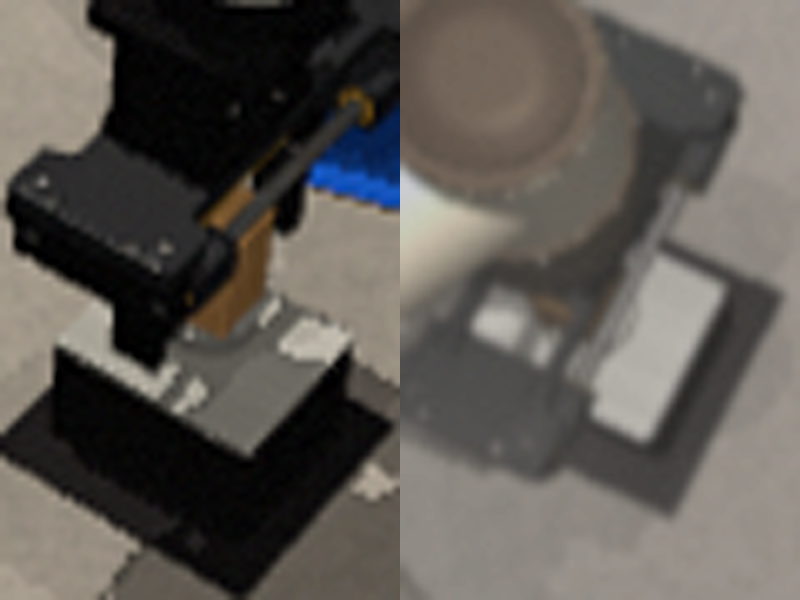

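Both views show the fingers straddling the grip on its x faces, well above the crown. Closing, then lifting straight up.

drive_tool(steps=[0,0,0,0,0,0,0,0,0,0,0,0,0,0,0,0,0,0,0,0,0,0,0,0,0,0,0,0,0,0,0,0,0,0,0,0,0,0,0,0,0,0,0,0,0,0,0,0,0,0,0,0,0,0,0,0,0,0,0,0,0,0,0,0,0,0,0,0,0,0])

```text
time_s: 4.28
tcp_pos: [0.5589, 0.1864, 0.1165]
ee_rot: [[-0.47, -0.883, -0.001], [-0.883, 0.47, -0.0], [0.0, 0.001, -1.0]]
wrist_force: [-1.5, 0.7, 0.7]
gripper_width: 0.395
gripper_force: 30.0
```

drive_tool(steps=[0,0,0,0,0,-0.004,0,0,0,0,0,0,-0.006,0,0,0,0,0,0,-0.015,0,0,0,0,0,0,-0.015,0,0,0,0,0,0,-0.015,0,0,0,0,0,0,-0.015,0,0,0,0,0,0,-0.015,0,0,0,0,0,0,-0.015,0,0,0,0,0,0,-0.015,0,0,0,0,0,0,-0.01,0])

```text
time_s: 5.12
tcp_pos: [0.5596, 0.1862, 0.243]
ee_rot: [[-0.47, -0.883, 0.001], [-0.883, 0.47, 0.001], [-0.001, -0.001, -1.0]]
wrist_force: [1.0, -0.8, -4.1]
gripper_width: 0.386
gripper_force: 30.0
```

drive_tool(steps=[0,0,0,0.013,-0.0075,0,0,0,0,0,0.0253,-0.0148,0,0,0,0,0,0.0253,-0.0148,0,0,0,0,0,0.0253,-0.0148,0,0,0,0,0,0.0253,-0.0148,0,0,0,0,0,0.0253,-0.0148,0,0,0,0,0,0.0253,-0.0148,0,0,0,0,0,0.0253,-0.0148,0,0,0,0,0,0.0253,-0.0148,0,0,0,0,0,0.0253,-0.0148,0,0])

```text
time_s: 5.95
tcp_pos: [0.5695, -0.0942, 0.2407]
ee_rot: [[-0.47, -0.883, -0.002], [-0.883, 0.47, 0.0], [0.001, 0.002, -1.0]]
wrist_force: [0.5, 0.6, -5.0]
gripper_width: 0.389
gripper_force: 30.0
```

drive_tool(steps=[0,0,0,0.0253,-0.0148,0,0,0,0,0,0.0253,-0.0148,0,0,0,0,0,0.0253,-0.0148,0,0,0,0,0,0.0253,-0.0148,0,0,0,0,-0.12,0,0,0,0,0,0,-0.12,0,0,0,0,0,0,-0.12,0,0,0,0,0,0,-0.12,0,0,0,0,0,0,-0.12,0,0,0,0,0,0,-0.12,0,0,0,0])

```text
time_s: 6.78
tcp_pos: [0.5742, -0.2099, 0.2404]
ee_rot: [[0.234, -0.972, -0.002], [-0.972, -0.234, 0.001], [-0.001, 0.002, -1.0]]
wrist_force: [0.2, 0.5, -4.3]
gripper_width: 0.389
gripper_force: 30.0
```

drive_tool(steps=[0,0,-0.12,0,0,0,0,0,0,0,0,0,0.01,0,0,0,0,0,0,0.01,0,0,0,0,0,0,0.01,0,0,0,0,0,0,0.01,0,0,0,0,0,0,0,0,0,0,0,0,0,0,0])

```text
time_s: 7.37
tcp_pos: [0.5747, -0.2094, 0.2001]
ee_rot: [[0.343, -0.939, -0.003], [-0.939, -0.343, 0.0], [-0.001, 0.003, -1.0]]
wrist_force: [-0.3, -1.6, -4.4]
gripper_width: 0.389
gripper_force: 30.0
```

Run:
```python
from h import *
a,b=r.capture("scene"),r.capture("top")
c=lambda im,x,y:cv2.resize(im[y:y+120,x:x+80],(400,600),interpolation=cv2.INTER_CUBIC)
cv2.imwrite("pics/g2.png",np.clip(np.hstack([c(a,190,170),c(b,365,185)])*1.5,0,255).astype(np.uint8))
s=r.sense();print(s["tcp_pos"],s["ee_rot"],s["time_s"],s["wrist_force"],s["joints"])
```

```text
[ 0.57565416 -0.209528    0.2018435 ] [[ 3.43724989e-01 -9.39070098e-01  6.94525077e-04]
 [-9.39070096e-01 -3.43725350e-01 -4.88271283e-04]
 [ 6.97246836e-04 -4.84376689e-04 -9.99999640e-01]] 7.4667 [-0.46547781 -0.31998196 -3.59101962] [-4.86790648e+00  2.25012974e+01 -4.76801672e+00  2.75716692e-02
 -6.26886647e+01  2.49592635e+01]
```

View pics/g2.png

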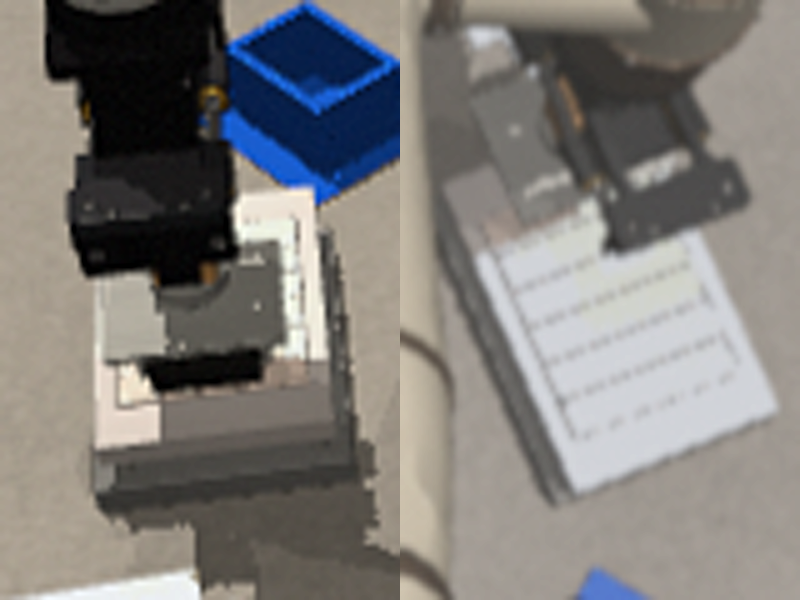

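The roller hangs upright over the far land, lined up with the board. Now feeling for the tray's level.

drive_tool(steps=[0,0,0,0,0,0.01,0,0,0,0,0,0,0.01,0,0,0,0,0,0,0.002,0,0,0,0,0,0,0,0])

```text
time_s: 7.8
tcp_pos: [0.5742, -0.2092, 0.1778]
ee_rot: [[0.344, -0.939, -0.003], [-0.939, -0.344, 0.001], [-0.002, 0.003, -1.0]]
wrist_force: [0.4, -0.4, -3.6]
gripper_width: 0.387
gripper_force: 30.0
```

drive_tool(steps=[0,0,0,0,0,0.002,0,0,0,0,0,0,0,0,0,0,0,0,0,0,0])

```text
time_s: 8.05
tcp_pos: [0.5754, -0.2094, 0.1778]
ee_rot: [[0.344, -0.939, 0.0], [-0.939, -0.344, -0.0], [0.0, -0.0, -1.0]]
wrist_force: [0.3, 0.7, -4.4]
gripper_width: 0.385
gripper_force: 30.0
```

drive_tool(steps=[0,0,0,0,0,0.002,0,0,0,0,0,0,0,0,0,0,0,0,0,0,0])

```text
time_s: 8.3
tcp_pos: [0.5752, -0.2094, 0.1756]
ee_rot: [[0.344, -0.939, 0.0], [-0.939, -0.344, 0.0], [-0.0, -0.0, -1.0]]
wrist_force: [0.1, -0.2, -4.1]
gripper_width: 0.39
gripper_force: 30.0
```

drive_tool(steps=[0,0,0,0,0,0.002,0,0,0,0,0,0,0,0,0,0,0,0,0,0,0])

```text
time_s: 8.55
tcp_pos: [0.5751, -0.2094, 0.1734]
ee_rot: [[0.344, -0.939, -0.0], [-0.939, -0.344, 0.0], [-0.0, 0.0, -1.0]]
wrist_force: [0.2, -0.1, -4.9]
gripper_width: 0.386
gripper_force: 30.0
```

drive_tool(steps=[0,0,0,0,0,0.002,0,0,0,0,0,0,0,0,0,0,0,0,0,0,0])

```text
time_s: 8.8
tcp_pos: [0.5751, -0.2094, 0.1713]
ee_rot: [[0.344, -0.939, -0.0], [-0.939, -0.344, 0.0], [-0.0, 0.0, -1.0]]
wrist_force: [-0.7, 0.7, -4.1]
gripper_width: 0.385
gripper_force: 30.0
```

drive_tool(steps=[0,0,0,0,0,0.002,0,0,0,0,0,0,0,0,0,0,0,0,0,0,0])

```text
time_s: 9.05
tcp_pos: [0.5753, -0.2094, 0.1696]
ee_rot: [[0.344, -0.939, 0.0], [-0.939, -0.344, -0.0], [0.0, -0.0, -1.0]]
wrist_force: [0.2, -1.3, -2.8]
gripper_width: 0.388
gripper_force: 30.0
```

drive_tool(steps=[0,0,0,0,0,0.0008,0,0,0,0,0,0,0,0,0,0,0,0,0,0,0])

```text
time_s: 9.3
tcp_pos: [0.5756, -0.2094, 0.1694]
ee_rot: [[0.344, -0.939, 0.001], [-0.939, -0.344, -0.0], [0.001, -0.001, -1.0]]
wrist_force: [-0.8, 0.3, -0.2]
gripper_width: 0.39
gripper_force: 30.0
```

drive_tool(steps=[0,0,0,0,0,0.0015,0,0,0,0,0,0,0,0,0,0,0,0,0,0,0])

```text
time_s: 9.55
tcp_pos: [0.5761, -0.2093, 0.169]
ee_rot: [[0.344, -0.939, 0.003], [-0.939, -0.344, -0.001], [0.001, -0.002, -1.0]]
wrist_force: [-1.4, 2.2, 4.7]
gripper_width: 0.384
gripper_force: 30.0
```

drive_tool(steps=[0,0,0,0,0,0.0009,0,0,0,0,0,0,0.0008,0,0,0,0,0,0.001,0,0,0,0,0,0,0.001,0,0,0,0,0,0,0.001,0,0,0,0,0,0,0,0,0])

```text
time_s: 10.05
tcp_pos: [0.5738, -0.2102, 0.1685]
ee_rot: [[0.344, -0.939, 0.005], [-0.939, -0.344, -0.001], [0.002, -0.004, -1.0]]
wrist_force: [-0.8, 2.9, 8.3]
gripper_width: 0.388
gripper_force: 30.0
```

drive_tool(steps=[0,0,0,0,0.001,0.0002,0,0,0,0,0,0.001,0.0002,0,0,0,0,0,0.001,0,0,0,0,0,0,0.001,0,0,0,0,0,0,0.001,0,0,0,0,0,0,0.001,0,0,0,0,0,0,0.001,0,0,0,0,0,0,0.001,0,0])

```text
time_s: 10.72
tcp_pos: [0.5692, -0.2121, 0.1686]
ee_rot: [[0.345, -0.939, 0.012], [-0.939, -0.345, 0.0], [0.004, -0.012, -1.0]]
wrist_force: [2.2, 5.5, 7.4]
gripper_width: 0.39
gripper_force: 30.0
```

drive_tool(steps=[0,0,0,0,0.001,0.0002,0,0,0,0,0,0.001,0.0001,0,0,0,0,0,0.001,0,0,0,0,0,0,0.001,0,0,0,0,0,0,0.001,0,0,0,0,0,0,0.001,0,0,0,0,0,0,0.001,0,0,0,0,0,0,0.001,0,0])

```text
time_s: 11.38
tcp_pos: [0.5593, -0.2157, 0.1682]
ee_rot: [[0.345, -0.939, 0.006], [-0.939, -0.345, -0.001], [0.003, -0.005, -1.0]]
wrist_force: [-0.5, 4.0, 9.3]
gripper_width: 0.387
gripper_force: 30.0
```

drive_tool(steps=[0,0,0,0,0.001,0.0002,0,0,0,0,0,0.001,0.0002,0,0,0,0,0,0.001,0.0001,0,0,0,0,0,0.001,0,0,0,0,0,0,0.001,0,0,0,0,0,0,0.001,0,0,0,0,0,0,0.001,0,0,0,0,0,0,0.001,0,0,0,0,0,0,0.001,0,0,0,0,0,0,0.001,0,0])

```text
time_s: 12.22
tcp_pos: [0.55, -0.2192, 0.168]
ee_rot: [[0.345, -0.939, 0.006], [-0.939, -0.345, -0.001], [0.003, -0.006, -1.0]]
wrist_force: [-1.3, 4.3, 11.0]
gripper_width: 0.389
gripper_force: 30.0
```

drive_tool(steps=[0,0,0,0,0.001,0,0,0,0,0,0,0.001,0,0,0,0,0,0,0.001,0,0,0,0,0,0,0.001,0.0001,0,0,0,0,0,0.001,0.0001,0,0,0,0,0,0.001,0,0,0,0,0,0,0.001,0,0,0,0,0,0,0.001,0,0,0,0,0,0,0.001,0,0,0,0,0,0,0.001,0,0])

```text
time_s: 13.05
tcp_pos: [0.5423, -0.2222, 0.1681]
ee_rot: [[0.345, -0.938, 0.01], [-0.939, -0.345, -0.001], [0.004, -0.009, -1.0]]
wrist_force: [0.7, 6.3, 10.2]
gripper_width: 0.389
gripper_force: 30.0
```

drive_tool(steps=[0,0,0,-0.0002,0.001,0.0001,0,0,0,0,-0.0001,0.001,0.0001,0,0,0,0,-0.0001,0.001,0,0,0,0,0,-0.0001,0.001,0,0,0,0,0,-0.0001,0.001,0,0,0,0,0,0,0.001,0,0,0,0,0,0,0.001,0,0,0,0,0,0,0.001,0,0,0,0,0,0,0.001,0,0,0,0,0,0,0.001,0,0])

```text
time_s: 13.88
tcp_pos: [0.5316, -0.226, 0.1679]
ee_rot: [[0.345, -0.938, 0.008], [-0.938, -0.345, -0.002], [0.005, -0.006, -1.0]]
wrist_force: [-0.2, 3.0, 11.5]
gripper_width: 0.387
gripper_force: 30.0
```

drive_tool(steps=[0,0,0,0,0.001,0,0,0,0,0,0,0.001,0,0,0,0,0,0,0.001,0,0,0,0,0,0,0.001,0,0,0,0,0,0,0.001,0,0,0,0,0,0,0.001,0,0,0,0,0,0,0.001,0,0,0,0,0,0,0.001,0,0,0,0,0,0,0.001,0,0,0,0,0,0,0.001,0,0])

```text
time_s: 14.72
tcp_pos: [0.5245, -0.2286, 0.1682]
ee_rot: [[0.345, -0.938, 0.014], [-0.939, -0.345, -0.001], [0.006, -0.012, -1.0]]
wrist_force: [3.5, 6.5, 10.3]
gripper_width: 0.389
gripper_force: 30.0
```

drive_tool(steps=[0,0,0,0,0.001,0,0,0,0,0,0,0.001,0,0,0,0,0,0,0.001,0,0,0,0,0,0,0.001,0,0,0,0,0,0,0.001,0,0,0,0,0,0,0.001,0,0,0,0,0,0,0.001,0,0,0,0,0,0,0.001,0,0,0,0,0,0,0.001,0,0,0,0,0,0,0.001,0,0])

```text
time_s: 15.55
tcp_pos: [0.5128, -0.2329, 0.1679]
ee_rot: [[0.345, -0.938, 0.008], [-0.938, -0.345, -0.002], [0.005, -0.006, -1.0]]
wrist_force: [-1.9, 2.7, 12.2]
gripper_width: 0.388
gripper_force: 30.0
```

drive_tool(steps=[0,0,0,0,0.001,-0.0001,0,0,0,0,0,0.001,-0.0001,0,0,0,0,0,0.001,0,0,0,0,0,0,0.001,0,0,0,0,0,0,0.001,0,0,0,0,0,0,0.001,0,0,0,0,0,0,0.001,0,0,0,0,0,0,0.001,0,0,0,0,0,0,0.001,0,0,0,0,0,0,0.001,0,0])

```text
time_s: 16.38
tcp_pos: [0.5037, -0.2363, 0.168]
ee_rot: [[0.345, -0.938, 0.008], [-0.939, -0.345, -0.002], [0.005, -0.007, -1.0]]
wrist_force: [0.7, 4.6, 10.4]
gripper_width: 0.389
gripper_force: 30.0
```

drive_tool(steps=[0,0,0,0,0.001,-0.0001,0,0,0,0,0,0.001,0,0,0,0,0,0,0.001,0,0,0,0,0,0,0.001,0,0,0,0,0,0,0.001,0,0,0,0,0,0,0.001,0,0,0,0,0,0,0.001,0,0,0,0,0,0,0.001,0,0,0,0,0,0,0.001,0,0,0,0,0,0,0.001,0,0])

```text
time_s: 17.22
tcp_pos: [0.4945, -0.2397, 0.168]
ee_rot: [[0.345, -0.938, 0.009], [-0.938, -0.345, -0.002], [0.005, -0.007, -1.0]]
wrist_force: [-0.1, 4.0, 11.4]
gripper_width: 0.39
gripper_force: 30.0
```

At the board's centre now, pushing steadily with about 15 N.

drive_tool(steps=[0,0,0,0,0.001,0,0,0,0,0,0,0.001,0,0,0,0,0,0,0.001,0,0,0,0,0,0,0.001,0,0,0,0,0,0,0.001,0,0,0,0,0,0,0.001,0,0,0,0,0,0,0.001,0,0,0,0,0,0,0.001,0,0,0,0,0,0,0.001,0,0,0,0,0,0,0.001,0,0])

```text
time_s: 18.05
tcp_pos: [0.4845, -0.2434, 0.1678]
ee_rot: [[0.345, -0.938, 0.007], [-0.938, -0.345, -0.002], [0.005, -0.006, -1.0]]
wrist_force: [-1.1, 2.5, 10.8]
gripper_width: 0.385
gripper_force: 30.0
```

drive_tool(steps=[0,0,0,0,0.001,0,0,0,0,0,0,0.001,0,0,0,0,0,0,0.001,0,0,0,0,0,0,0.001,0,0,0,0,0,0,0.001,0,0,0,0,0,0,0.001,0,0,0,0,0,0,0.001,0,0,0,0,0,0,0.001,0,0,0,0,0,0,0.001,0,0,0,0,0,0,0.001,0,0])

```text
time_s: 18.88
tcp_pos: [0.477, -0.2462, 0.168]
ee_rot: [[0.345, -0.938, 0.012], [-0.939, -0.345, -0.002], [0.006, -0.01, -1.0]]
wrist_force: [2.5, 4.7, 10.0]
gripper_width: 0.392
gripper_force: 30.0
```

drive_tool(steps=[0,0,0,0,0.001,0,0,0,0,0,0,0.001,0,0,0,0,0,0,0.001,0,0,0,0,0,0,0.001,0,0,0,0,0,0,0.001,0,0,0,0,0,0,0.001,0,0,0,0,0,0,0.001,0,0,0,0,0,0,0.001,0,0,0,0,0,0,0.001,0,0,0,0,0,0,0.001,0,0])

```text
time_s: 19.72
tcp_pos: [0.4656, -0.2504, 0.1677]
ee_rot: [[0.345, -0.938, 0.007], [-0.939, -0.345, -0.003], [0.005, -0.005, -1.0]]
wrist_force: [0.4, 2.6, 11.3]
gripper_width: 0.385
gripper_force: 30.0
```

drive_tool(steps=[0,0,0,0,0.001,0.0001,0,0,0,0,0,0.001,0.0001,0,0,0,0,0,0.001,0,0,0,0,0,0,0.001,0,0,0,0,0,0,0.001,0,0,0,0,0,0,0.001,0,0,0,0,0,0,0.001,0,0,0,0,0,0,0.001,0,0,0,0,0,0,0.001,0,0,0,0,0,0,0.001,0,0])

```text
time_s: 20.55
tcp_pos: [0.458, -0.2533, 0.1678]
ee_rot: [[0.345, -0.939, 0.011], [-0.939, -0.345, -0.002], [0.006, -0.01, -1.0]]
wrist_force: [3.6, 5.5, 10.5]
gripper_width: 0.387
gripper_force: 30.0
```

drive_tool(steps=[0,0,0,0,0.001,0,0,0,0,0,0,0.001,0,0,0,0,0,0,0.001,0,0,0,0,0,0,0.001,0,0,0,0,0,0,0.001,0,0,0,0,0,0,0.001,0,0,0,0,0,0,0.001,0,0,0,0,0,0,0.001,0,0,0,0,0,0,0.001,0,0,0,0,0,0,0.001,0,0])

```text
time_s: 21.38
tcp_pos: [0.4469, -0.2573, 0.1675]
ee_rot: [[0.345, -0.938, 0.007], [-0.938, -0.345, -0.003], [0.005, -0.005, -1.0]]
wrist_force: [-0.6, 3.1, 10.7]
gripper_width: 0.388
gripper_force: 30.0
```

drive_tool(steps=[0,0,0,0,0.001,0,0,0,0,0,0,0.001,0,0,0,0,0,0,0.001,0,0,0,0,0,0,0.001,0,0,0,0,0,0,0.001,0,0,0,0,0,0,0.001,0,0,0,0,0,0,0.001,0,0,0,0,0,0,0.001,0,0,0,0,0,0,0.001,0,0,0,0,0,0,0.001,0,0])

```text
time_s: 22.22
tcp_pos: [0.4374, -0.2608, 0.1674]
ee_rot: [[0.345, -0.938, 0.006], [-0.939, -0.345, -0.003], [0.005, -0.005, -1.0]]
wrist_force: [-0.1, 2.9, 11.3]
gripper_width: 0.386
gripper_force: 30.0
```

drive_tool(steps=[0,0,0,0,0.001,0,0,0,0,0,0,0.001,0,0,0,0,0,0,0.001,0,0,0,0,0,0,0.001,0,0,0,0,0,0,0.001,0,0,0,0,0,0,0.001,0,0,0,0,0,0,0.001,0,0,0,0,0,0,0.001,0,0,0,0,0,0,0.001,0,0,0,0,0,0,0.001,0,0])

```text
time_s: 23.05
tcp_pos: [0.4279, -0.2643, 0.1673]
ee_rot: [[0.345, -0.938, 0.006], [-0.938, -0.345, -0.003], [0.005, -0.005, -1.0]]
wrist_force: [-0.8, 2.3, 11.5]
gripper_width: 0.385
gripper_force: 30.0
```

drive_tool(steps=[0,0,0,0,0.001,0.0001,0,0,0,0,0,0.001,0,0,0,0,0,0,0.001,0,0,0,0,0,0,0.001,0,0,0,0,0,0,0.001,0,0,0,0,0,0,0.001,0,0,0,0,0,0,0.001,0,0,0,0,0,0,0.001,0,0,0,0,0,0,0.001,0,0,0,0,0,0,0.001,0,0])

```text
time_s: 23.88
tcp_pos: [0.4185, -0.2677, 0.1672]
ee_rot: [[0.345, -0.938, 0.006], [-0.938, -0.345, -0.003], [0.005, -0.005, -1.0]]
wrist_force: [-1.2, 3.1, 11.5]
gripper_width: 0.389
gripper_force: 30.0
```

drive_tool(steps=[0,0,0,0,0,-0.003,0,0,0,0,0,0,-0.005,0,0,0,0,0,0,-0.01,0,0,0,0,0,0,-0.013,0,0,0,0,0,0,-0.013,0,0,0,0,0,0,-0.013,0,0,0,0,0,0,-0.013,0,0,0,0,0,0,-0.01,0,0,0,0,0,0,0,0])

```text
time_s: 24.63
tcp_pos: [0.4171, -0.2673, 0.2456]
ee_rot: [[0.344, -0.939, 0.003], [-0.939, -0.344, -0.001], [0.002, -0.003, -1.0]]
wrist_force: [-0.4, 0.2, -3.7]
gripper_width: 0.393
gripper_force: 30.0
```

drive_tool(steps=[0,0,0.12,0,0,0,0,0,0,0.12,0,0,0,0,0,0,0.12,0,0,0,0,0,0,0.12,0,0,0,0,0,0,0.12,0,0,0,0,0,0,0.12,0,0,0,0,0,0,0.12,0,0,0,0,0,0,0,0,0,0,0])

```text
time_s: 25.3
tcp_pos: [0.4156, -0.2666, 0.2426]
ee_rot: [[-0.472, -0.882, -0.002], [-0.882, 0.472, 0.001], [-0.0, 0.003, -1.0]]
wrist_force: [0.0, 0.7, -3.5]
gripper_width: 0.391
gripper_force: 30.0
```

drive_tool(steps=[0,0,0,-0.013,0.0024,0,0,0,0,0,-0.0267,0.005,0,0,0,0,0,-0.0267,0.005,0,0,0,0,0,-0.0267,0.005,0,0,0,0,0,-0.0267,0.005,0,0,0,0,0,-0.0267,0.005,0,0,0,0,0,-0.0267,0.005,0,0,0,0,0,-0.0267,0.005,0,0,0,0,0,-0.0267,0.005,0,0,0,0,0,-0.0267,0.005,0,0])

```text
time_s: 26.13
tcp_pos: [0.4932, -0.0197, 0.2431]
ee_rot: [[-0.467, -0.884, -0.001], [-0.884, 0.467, 0.0], [0.001, 0.001, -1.0]]
wrist_force: [1.0, -0.7, -5.1]
gripper_width: 0.388
gripper_force: 30.0
```

drive_tool(steps=[0,0,0,-0.0267,0.005,0,0,0,0,0,-0.0267,0.005,0,0,0,0,0,-0.0267,0.005,0,0,0,0,0,-0.0267,0.005,0,0,0,0,0,-0.0267,0.005,0,0,0,0,0,-0.0267,0.005,0,0,0,0,0,-0.0267,0.005,0,0,0,0,0,-0.0267,0.005,0,0,0,0,0,0,0,0,0,0,0,0,0,0,0,0,0])

```text
validation failed for argument at $.st...
```

Run:
```python
from h import *
a,b=r.capture("scene"),r.capture("top")
c=lambda im,x,y,w,h:cv2.resize(im[y:y+h,x:x+w],(400,300),interpolation=cv2.INTER_CUBIC)
o=np.vstack([np.hstack([c(a,322,190,140,105),c(b,206,190,100,75)]),np.hstack([c(a,188,205,100,75),c(b,355,200,120,90)])])
cv2.imwrite("pics/g3.png",np.clip(o*1.5,0,255).astype(np.uint8))
s=r.sense();R=s["ee_rot"];d=np.array([.559,.1862,.1165])-s["tcp_pos"];print(s["tcp_pos"],R.T@d,np.degrees(np.arctan2(R[1,1],R[0,1])))
```

```text
[ 0.49447548 -0.01814676  0.24311251] [-0.21090286  0.0374828   0.12675473] 152.3903990341143
```

View pics/g3.png

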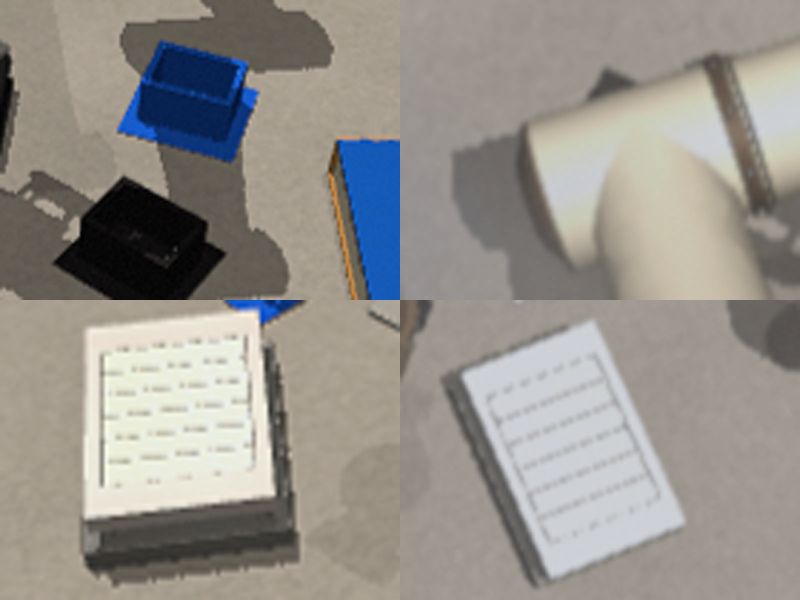

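The board's strips now look flush and all six the same. The second move was refused because its row count was wrong, so I'll redo it with the right numbers.

drive_tool(steps=[0,0,0,-0.0264,0.0047,0,0,0,0,0,-0.0264,0.0047,0,0,0,0,0,-0.0264,0.0047,0,0,0,0,0,-0.0264,0.0047,0,0,0,0,0,-0.0264,0.0047,0,0,0,0,0,-0.0264,0.0047,0,0,0,0,0,-0.0264,0.0047,0,0,0,0,0,-0.0264,0.0047,0,0,0,0,0,0,0,0,0,0,0,0,0,0,0,0])

```text
time_s: 27.07
tcp_pos: [0.5592, 0.1837, 0.2424]
ee_rot: [[-0.467, -0.884, -0.003], [-0.884, 0.467, -0.001], [0.002, 0.002, -1.0]]
wrist_force: [-0.5, -0.2, -4.2]
gripper_width: 0.386
gripper_force: 30.0
```

Run:
```python
from h import *
f=lambda X,Y:(322+(X+.5)/2.857-.5,190+(Y+.5)/2.857-.5)
print([onz("scene",f(*p),.06) for p in((82,222),(125,178),(207,222),(163,262))])
a,b=r.capture("scene"),r.capture("top")
c=lambda im,x,y:cv2.resize(im[y:y+120,x:x+80],(400,600),interpolation=cv2.INTER_CUBIC)
cv2.imwrite("pics/g4.png",np.clip(np.hstack([c(a,335,190),c(b,226,165)])*1.5,0,255).astype(np.uint8))
s=r.sense();R=s["ee_rot"];d=np.array([.559,.1862,.1165])-s["tcp_pos"];print(s["tcp_pos"],R.T@d,np.degrees(np.arctan2(R[1,1],R[0,1])))
# predicted pixels of grip-frame parts at this pose if upright/centred: crown corners (underside) and wheel bottom
A=np.radians(-28);C=s["tcp_pos"]
for l,(x,y,z) in dict(cFR=(.04,.048,-.056),cFL=(.04,-.048,-.056),cBR=(-.04,.048,-.056),wFR=(0,.03,-.112),wFL=(0,-.03,-.112)).items():
    p=np.r_[C[0]+x*np.cos(A)-y*np.sin(A),C[1]+x*np.sin(A)+y*np.cos(A),C[2]+z,1];q=P["scene"]@p;q=q[:2]/q[2];print(l,((q-[335,190]+.5)*5-.5).round(0))
```

```text
[array([0.57255306, 0.12883799]), array([0.50719465, 0.16297434]), array([0.5505467 , 0.24768569]), array([0.6079566 , 0.21060818])]
[0.55888517 0.18224875 0.24300484] [-0.00380093  0.00158289  0.12649959] 152.04079449045943
cFR [233. 308.]
cFL [ 76. 223.]
cBR [319. 219.]
wFR [236. 322.]
wFL [142. 270.]
```

View pics/g4.png

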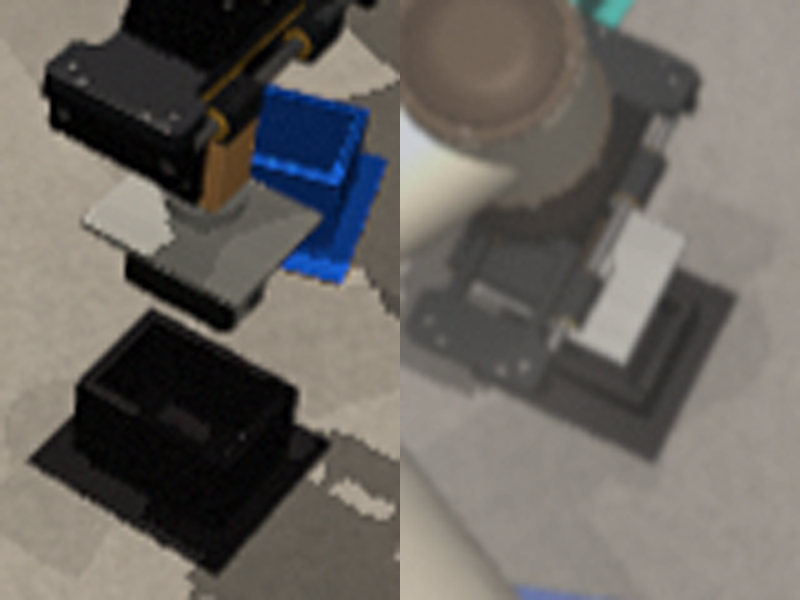

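Predicted crown corners (233,308), (76,223) and (319,219) match the picture's (235,307), (82,225) and (322,217). So the roller is upright and centred over the black rest; lowering it.

drive_tool(steps=[0,0,0,-0.0035,0.0015,0,0,0,0,0,0,0,0.02,0,0,0,0,0,0,0.02,0,0,0,0,0,0,0.01,0,0,0,0,0,0,0.005,0,0,0,0,0,0,0,0])

```text
time_s: 27.67
tcp_pos: [0.5594, 0.1861, 0.188]
ee_rot: [[-0.47, -0.883, -0.002], [-0.883, 0.47, -0.001], [0.002, 0.001, -1.0]]
wrist_force: [-0.1, -0.4, -3.7]
gripper_width: 0.391
gripper_force: 30.0
```

drive_tool(steps=[0,0,0,0,0,0.004,0,0,0,0,0,0,0.004,0,0,0,0,0,0,0.004,0,0,0,0,0,0,0.004,0,0,0,0,0,0,0.004,0,0,0,0,0,0,0,0])

```text
time_s: 28.17
tcp_pos: [0.5593, 0.1866, 0.1679]
ee_rot: [[-0.47, -0.883, -0.002], [-0.883, 0.47, -0.001], [0.002, 0.001, -1.0]]
wrist_force: [-0.0, 0.6, -4.3]
gripper_width: 0.393
gripper_force: 30.0
```

drive_tool(steps=[0,0,0,0,0,0.005,0,0,0,0,0,0,0.005,0,0,0,0,0,0,0.005,0,0,0,0,0,0,0.005,0,0,0,0,0,0,0.005,0,0,0,0,0,0,0,0])

```text
time_s: 28.67
tcp_pos: [0.559, 0.1865, 0.1424]
ee_rot: [[-0.47, -0.883, -0.003], [-0.883, 0.47, -0.001], [0.002, 0.002, -1.0]]
wrist_force: [-0.8, 0.4, -3.7]
gripper_width: 0.391
gripper_force: 30.0
```

drive_tool(steps=[0,0,0,0,0,0.006,0,0,0,0,0,0,0.006,0,0,0,0,0,0,0.005,0,0,0,0,0,0,0.005,0,0,0,0,0,0,0.002,0,0,0,0,0,0,0,0,0,0,0,0,0,0,0])

```text
time_s: 29.25
tcp_pos: [0.5599, 0.1869, 0.1199]
ee_rot: [[-0.47, -0.883, -0.0], [-0.883, 0.47, -0.0], [0.0, -0.0, -1.0]]
wrist_force: [0.4, 0.5, -2.8]
gripper_width: 0.389
gripper_force: 30.0
```

drive_tool(steps=[0,0,0,0,0,0.001,0,0,0,0,0,0,0.001,0,0,0,0,0,0,0,0,0,0,0,0,0,0,0])

```text
time_s: 29.58
tcp_pos: [0.5598, 0.1869, 0.1181]
ee_rot: [[-0.47, -0.883, 0.0], [-0.883, 0.47, 0.0], [-0.0, -0.0, -1.0]]
wrist_force: [-0.6, 0.2, -3.5]
gripper_width: 0.391
gripper_force: 30.0
```

drive_tool(steps=[0,0,0,0,0,0.001,0,0,0,0,0,0,0.001,0,0,0,0,0,0,0,0,0,0,0,0,0,0,0])

```text
time_s: 29.92
tcp_pos: [0.56, 0.187, 0.1166]
ee_rot: [[-0.47, -0.883, 0.001], [-0.883, 0.47, 0.0], [-0.0, -0.0, -1.0]]
wrist_force: [-0.2, 1.1, 0.3]
gripper_width: 0.389
gripper_force: 30.0
```

The weight is on the rim at z 0.1166, the same height as at the start. Releasing and retreating.

drive_tool(steps=[0,0,0,0,0,0,0.6,0,0,0,0,0,0,1,0,0,0,0,0,0,1,0,0,0,0,0,0,1,0,0,0,0,0,0,1,0,0,0,0,0,0,1,0,0,0,0,0,0,1,0,0,0,0,0,0,1])

```text
time_s: 30.58
tcp_pos: [0.5598, 0.1868, 0.1159]
ee_rot: [[-0.47, -0.883, 0.0], [-0.883, 0.47, 0.0], [-0.0, -0.0, -1.0]]
wrist_force: [-0.5, -0.3, -0.1]
gripper_width: 0.908
gripper_force: 0.0
```

drive_tool(steps=[0,0,0,0,0,-0.01,1,0,0,0,0,0,-0.02,1,0,0,0,0,0,-0.03,1,0,0,0,0,0,-0.03,1,0,0,0,0,0,-0.03,1,0,0,0,0,0,-0.03,1,0,0,0,0.03,0,0,1,0,0,0,0.04,0,0,1,0,0,0,0.04,0,0,1,0,0,0,0.04,0,0,1])

```text
time_s: 31.42
tcp_pos: [0.4883, 0.0533, 0.2668]
ee_rot: [[-0.469, -0.883, 0.001], [-0.883, 0.469, 0.0], [-0.001, -0.001, -1.0]]
wrist_force: [1.0, -0.1, 0.3]
gripper_width: 1.003
gripper_force: 0.0
```

drive_tool(steps=[0,0,0,0.04,0,0,1,0,0,0,0.04,0,0,1,0,0,0,0,0,0,1,0,0,0,0,0,0,1,0,0,0,0,0,0,1])

```text
time_s: 31.83
tcp_pos: [0.4521, -0.0162, 0.2669]
ee_rot: [[-0.47, -0.883, 0.002], [-0.883, 0.47, 0.0], [-0.001, -0.001, -1.0]]
wrist_force: [0.5, 0.1, -0.1]
gripper_width: 0.999
gripper_force: 0.0
```

Run:
```python
from h import *
a=r.capture("scene")
c=lambda im,x,y,w,h:cv2.resize(im[y:y+h,x:x+w],(400,300),interpolation=cv2.INTER_CUBIC)
o=np.vstack([np.hstack([c(a,332,238,80,60),c(cv2.imread("pics/scene0.png"),332,238,80,60)]),np.hstack([c(a,188,205,100,75),c(a,80,180,320,240)])])
cv2.imwrite("pics/g5.png",np.clip(o*1.5,0,255).astype(np.uint8));print(r.sense()["wrist_force"])
```

```text
[ 0.12908475 -0.32771653  1.21168399]
```

View pics/g5.png

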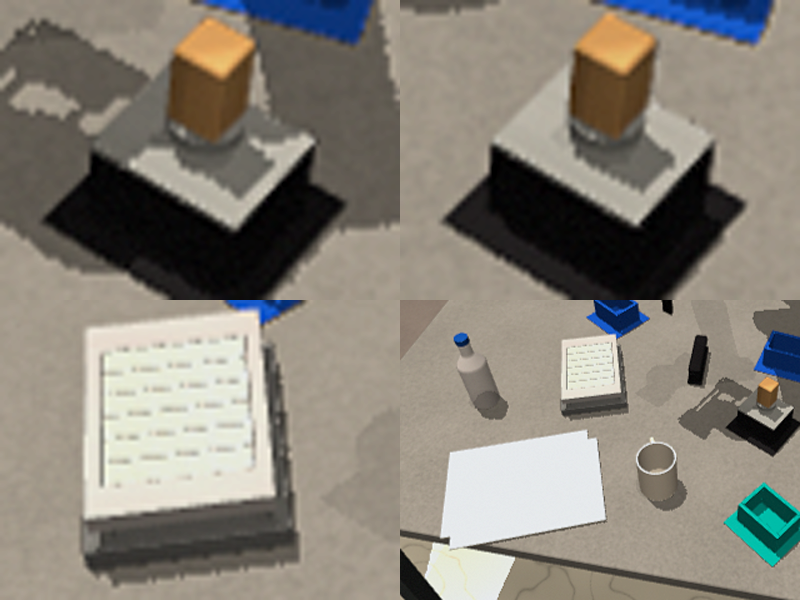

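The roller hangs exactly as it did at first (left and right crops match), the strips are flush, and nothing else has moved. The measured height along the roll also shows the strips within about 0.3 mm of the lands. Handing in.

```bash
python3 -c "
from station import r
print(r.finish_job())"
```

```text
the job is handed in; nothing more can be done
None
```

The job is handed in at about 32 s of the 72 s allowed: I rolled the board end to end at about 15 N (never above about 17 N in the readings), the strips look flush in the pictures, the roller hangs released in its black rest, and nothing else appears to have moved; the hand-in gave no verdict.

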